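# Seat a tile specimen sled under the clamp toe of a test bed

### The job

Take the specimen sled that carries the white tile, lay it flat on the clamping bed in front of the blue retaining block with its ramped nose towards the pocket, and slide it straight in under the overhang and the sprung clamp toe until it is fully home against the stop inside, feeling for the stop and never ramming it or pressing the sled down hard (keep the push under about 20 N). Let go and leave it seated there; do not disturb the terracotta sled, the tile stack or the brass weight.

Things in the scene. Friction and masses are not known exactly. Their poses are not given: they have to be found in the camera images.
- sled: Sled to load: grey plate 46 wide (y) x 10 thick, x = -60 to 100, with a white hexagonal tile coupon (44 across corners) on its rear half (centre x = -37, top 17 above the underside) and a yellow grip post. 0.2 to 0.35 kg. Origin: on the underside, under the post's centre. +x to the nose, z up.
- post (a point): Centre of the top of the sled's yellow upright grip post, which is 24 (sled x) by 16 (sled y) and reaches from 10 to 54 mm above the sled's underside.
- nose (a point): Front edge of the sled, on its underside, mid-width: 100 mm ahead (+x) of the sled's origin. The last 14 mm of the top slope down to a 4 mm thick front edge; behind that the plate is 10 thick.
- fixture: Clamping bed fixed to the bench: steel plate 12 thick (sliding surface 12 above the bench), 100 wide (y), x = -190 to 90, with the blue retaining block on it from x = 0 to 80 (roof 10 thick, highest point 57 above the bench). Origin: at bench level below the middle of the pocket's mouth; +x points into the pocket, z up.
- mouth (a point): Middle of the pocket's mouth, on the sliding surface, 12 above the bed's origin. Pocket 50 wide, 12.5 high under the roof; in front, two guides 12.5 high flare outwards back to x = -22. Hidden inside is a firm stop, set anew each time: the sled is fully home with its nose 32 to 60 mm past the mouth, where pushing on suddenly becomes hard.
- roller (a point): Centre of the sprung brass clamp roller (10 in diameter), 13 mm inside the mouth, its underside 7 above the sliding surface. The nose's ramp lifts it 3 mm (1.2 to 2.1 N down). Expect 3 to 10 N of push as the nose goes under it, then a steady drag of 3 to 8 N until the stop. Its friction keeps the sled where it is left.
- seat_pin (a joint): Small sprung pin in the face of the hidden stop, pushed in by the sled's nose: 0 m when free, 0.004 m when the sled is fully home with its nose flat on the stop's face. Spring 0.25 N/mm, 0.25 N at first touch, 1.25 N fully in. The reading is noisy (about 1 mm).
- overload (a joint): Load limiter behind the hidden stop's face: 0 m as long as the stop is pushed with less than 15 N, then it gives 1 mm for every further 3 N (the stop face, with the seat pin, moves back by that much). It must not be driven back 2 mm (21 N on the stop); it springs forward again, shoving the sled, when let go. Same noise.
- sled_terracotta: A second sled of the same shape and size with a terracotta (red-brown) coupon; to be left alone. Same origin and axes.
- tile_stack: Stack of white hexagonal tiles with yellow sheets between, about 124 across corners and 44 high. Origin: centre of the underside. To be left alone.
- cal_weight: Brass calibration weight with a knob, 38 in diameter, 56 high, 0.4 kg. Origin: centre of the underside. To be left alone.
Things that resemble listed ones, but are neither listed nor needed, are in the scene too. What is shaped like the sled but pink or turquoise is not meant.

How it is judged:
On the way, in this order (a step that is already met when the one before it is completed fails the run):
1. the sled lies flat on the bed in front of the pocket, its nose towards it and still outside (x of sled in the frame of fixture between -0.175 and -0.09 m and y of sled in the frame of fixture between -0.025 and 0.025 m and z of sled in the frame of fixture between 0.009 and 0.016 m and angle between the x axis of sled and the x axis of fixture, either way round below 0.2 rad), for 0.05 s.
2. the nose is under the overhang, past the clamp roller (x of sled in the frame of fixture above -0.077 m and z of sled in the frame of fixture below 0.016 m and angle between the x axis of sled and the x axis of fixture, either way round below 0.1 rad), for 0.1 s.
3. the sled is pushed home on the hidden stop (value of joint seat_pin above 0.0025 m), for 0.2 s.
At the end, for the whole second after the job is handed in: The white-tile sled rests flat on the bed (within 2.5 mm and 0.05 rad), let go and still, straight (0.08 rad) and central (5 mm) in the pocket, its nose under the overhang and holding the seat pin in by more than 2.2 mm of its 4 mm, that is within 1.8 mm of the stop (value of joint seat_pin above 0.0022 m and x of sled in the frame of fixture above -0.074 m and angle between the x axis of sled and the x axis of fixture, either way round below 0.08 rad and y of sled in the frame of fixture between -0.005 and 0.005 m and z of sled in the frame of fixture between 0.009 and 0.0145 m and angle between sled's own z axis and vertical below 0.05 rad and linear speed of sled below 0.01 m/s and contact force between sled and the fingers below 0.1 N); the robot touches nothing.
It fails at once if the stop is rammed: its load limiter is driven back more than 2 mm (over 21 N) (value of joint overload above 0.002 m).
It fails at once if the sled is jammed or pressed hard: contact forces on it from the clamping bed pass 60 N (contact force between sled and fixture above 60 N).
It fails at once if the terracotta sled is moved more than 20 mm (distance of sled_terracotta from where it was at the start of the episode above 0.02 m).
It fails at once if the tile stack is moved more than 20 mm (distance of tile_stack from where it was at the start of the episode above 0.02 m).
It fails at once if the brass weight is moved more than 20 mm (distance of cal_weight from where it was at the start of the episode above 0.02 m).
It also fails if it takes over 72 s, if anything falls off the work surface, if the arm or the gripper's body presses on something with over 40 N, if the wrist force passes 120 N, or if a joint passes its speed limit or range.

### The arm

A 6-joint arm with a two-finger parallel gripper is mounted at the origin on the work surface. World frame = base frame: x ahead of the robot, y to its left, z up, the work surface at z = 0. Lengths are in m, angles in rad, forces in N, time in s.
With the tool pointing down it reaches from about 0.275 to 0.825 m from the base axis. Payload 4.9 kg.
Tool frame: the origin (TCP) lies midway between the tips of the shut fingers; the grasp point (between the pads) lies 19 mm behind it (grip_point_offset is the distance from the TCP to the grasp point, in m); z points along the fingers, x is the direction in which the jaws open and shut, and the axes are right-handed (so a half turn about z gives the same grasp; the last joint's range is limited). The gripper opens to 85 mm and grips with 20 to 120 N. Pads are 22 mm wide; open, the fingers measure 114 mm over their backs; the gripper's body (76 mm by 85 mm) begins 54 mm behind the grasp point. The pads swing forward as they close: fully open they stand 13 mm farther back than shut.
Start: joints at [-1.372, 0.326, -0.193, 1.052, 0, 1.437], TCP at [0.18, -0.52, 0.231] pointing down, gripper open.
Joint ranges: [-2.65, 2.65], [-0.97, 1.79], [-1.3, 1.35], [-1.93, 2.1], [-1.47, 1.37], [-3.14, 3.14]. Speed limits (rad/s): [2.57, 2.57, 3.14, 3.14, 3.14, 3.14].

### API

Orientations are given as a rotation vector (axis times angle).
In Python, from cell import * gives the robot as it stands. Calls block until the motion is done:
- movep(position, orientation): joint-space move of the TCP to a pose.
- move_l(position, velocity=0.15, rot=None, until_force=None): straight line of the TCP; rot=None keeps the orientation; velocity is the mean speed in m/s. With until_force (N) it stops when the force on the tool has changed by that much, and returns True; else False.
- set_joints(angles): joint-space move.
- let_go() and grab(newtons=None): open the fingers fully, or close them until they stop; newtons is the grip in N (None keeps the last).
- sleep(seconds).
- ik(position, orientation): joint angles nearest the present ones, or None.
- get_state(): the state.
- grab_frame(name): name is "side" or "top"; returns a dict with "img" (400x640x3 uint8, red, green, blue), "fx", "fy", "cx", "cy" (pixels), "cam_to_world" (4x4, takes a point from camera to world coordinates). Camera axes: x right, y down, z forward; pixel columns grow to the right and rows downward; lengths in m; the calibration is good to about 2 mm. A picture is of the moment at which its call begins. There is no depth.
A pose or a line that the arm cannot do raises MotionError and nothing moves.
- sign_off(): hands the job in, once; it reports no verdict.
Trained networks look in the newest picture that a camera, given by its name, has taken for a name from the list of things; names that differ only in an ending like _2 or _b are one class to them, and where a whole thing is asked for, a point or a joint stands for the part that bears it (a point fixed in the world has none). Each returns a list of dicts, best first, with "score" (0 to 1); they miss things now and then, are a little off and sometimes report something else, mostly with a low value. They report only what shows in the picture. A call takes as long as a camera call. They do not tell look-alikes from the thing itself.
- spot_in(camera, name): "centre" ([column, row] in pixels, amid what is visible of it).
- silhouettes(camera, name): "mask" (400x640 bool, what is visible of it) and "centre" ([column, row] in pixels, amid what is visible of it).
- tip_of(camera, name): "centre" ([column, row] in pixels: a listed point, or the origin of a listed thing).
The state is a dict: "clock": time; "q": joint angles; "joint_velocities": joint speeds; "tau": joint torques, N m; "position": TCP position; "eef_rot": TCP orientation; "contact_force": force on the tool from outside, world axes, zero at the start; "wrist_torque": the same for the moment, N m; "finger_gap": opening from 0.0 (shut) to 1.0 (fully open).
Only numpy, scipy, OpenCV 4.12 (cv2) and the standard library are available. Lean on these libraries where they do the work, as an engineer would, in place of code of your own. Each camera call takes 0.05 s, during which the arm holds its last target.

## Working session

There is one attempt and no reset: what is moved stays moved. The work goes in short steps, each a Python script; the robot and the scene stay as the last script left them, time stands still between calls to the robot, and variables do not carry over. Pictures are saved under pics/ and viewed, and the job is handed in when it is done.

```bash
mkdir -p pics; ls; python3 - <<'E'
from cell import *
import cv2
for n in("side","top"):
    f=grab_frame(n); cv2.imwrite(f"pics/{n}0.png",f["img"][:,:,::-1]); print(n,f["fx"],f["cx"],f["cy"],f["cam_to_world"])
s=get_state();print(s)
E
```

```text
pics
side 435.3279520342389 314.6956421212206 198.59867347893277 [[-0.83465135 -0.37550648  0.4029293   0.00775124]
 [-0.55076975  0.57319617 -0.60671149  0.71868927]
 [-0.00313344 -0.72831383 -0.68523656  0.94754502]
 [ 0.          0.          0.          1.        ]]
top 484.2877725976984 313.1932924365512 201.32608852742754 [[-0.01734692 -0.99667109  0.07966064  0.41046432]
 [-0.99978787  0.01640589 -0.01245232 -0.0318276 ]
 [ 0.01110397 -0.07985975 -0.99674426  1.36751881]
 [ 0.          0.          0.          1.        ]]
{'clock': 0.1, 'q': array([-1.37219686e+00,  3.26867927e-01, -1.93456868e-01,  1.05199384e+00,
       -1.03242507e-05,  1.43659126e+00]), 'joint_velocities': array([ 0.0001088 , -0.00088803,  0.00185124, -0.00052699,  0.00117033,
        0.00118002]), 'tau': array([-3.68272231e-04, -4.44242477e+01,  2.63036656e+01,  7.96927605e-03,
       -1.13141580e-04, -1.41272065e-05]), 'position': array([ 0.17958717, -0.51932146,  0.23059139]), 'eef_rot': array([-2.55786387e+00,  1.82220744e+00,  1.75492713e-03]), 'contact_force': array([-0.0806234 , -0.09759529,  0.2524094 ]), 'wrist_torque': array([-0.03897374, -0.0271846 ,  0.02827753]), 'finger_gap': 1.0007093983579318}
```

View pics/top0.png

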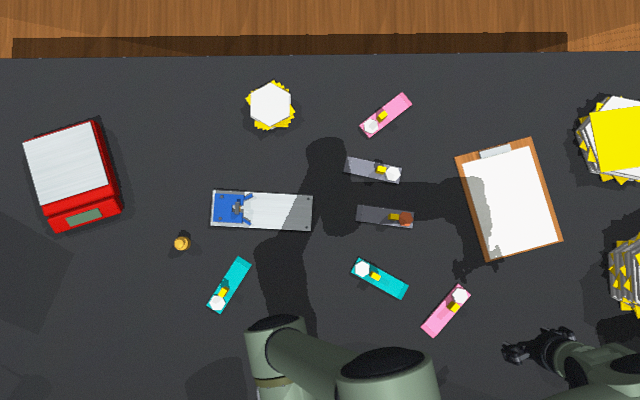

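View pics/side0.png

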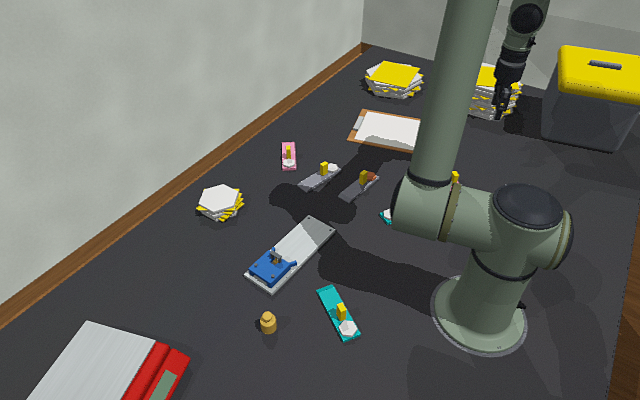

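The white-tile grey sled is at top (375,170). The look-alikes are terracotta (385,217), pinks (385,115) and (446,310), and turquoises (229,285) and (379,278). The bed is at (262,210), with its block at the left end. Next I'll take crops and detections.

```bash
cat > h.py <<'E'
from cell import *
import numpy as np, cv2
def ray(f,p):
    T=np.array(f["cam_to_world"]); d=T[:3,:3]@np.array([(p[0]-f["cx"])/f["fx"],(p[1]-f["cy"])/f["fy"],1]); return T[:3,3],d
def onz(f,p,z):
    o,d=ray(f,p); return o+d*(z-o[2])/d[2]
def tri(f1,p1,f2,p2):
    A=np.zeros((3,3));b=np.zeros(3);rs=[ray(f1,p1),ray(f2,p2)]
    for o,d in rs:
        d=d/np.linalg.norm(d);P=np.eye(3)-np.outer(d,d);A+=P;b+=P@o
    x=np.linalg.solve(A,b)
    gap=[np.linalg.norm(np.cross(x-o,d/np.linalg.norm(d))) for o,d in rs]
    return x,2*max(gap)
def proj(f,X):
    T=np.array(f["cam_to_world"]);c=T[:3,:3].T@(np.array(X)-T[:3,3]);return np.array([f["fx"]*c[0]/c[2]+f["cx"],f["fy"]*c[1]/c[2]+f["cy"]])
E
python3 - <<'E'
from h import *
F={n:grab_frame(n) for n in("side","top")}
for nm in("sled","post","nose","fixture","mouth","roller","sled_terracotta"):
  for n in F:
    print(nm,n,[(np.round(d["centre"],1).tolist(),round(d["score"],2)) for d in tip_of(n,nm)])
t=F["top"]["img"][140:250,190:430,::-1]; s=F["side"]["img"][140:310,220:400,::-1]
cv2.imwrite("pics/tc.png",cv2.resize(t,None,fx=3.3,fy=3.3,interpolation=cv2.INTER_CUBIC))
cv2.imwrite("pics/sc.png",cv2.resize(s,None,fx=3.4,fy=3.4,interpolation=cv2.INTER_CUBIC))
E
```

```text
sled side [([339.9, 317.8], 0.95), ([403.1, 211.6], 0.58), ([289.3, 161.8], 0.55), ([448.1, 185.6], 0.55)]
sled top [([371.2, 273.6], 0.91), ([222.6, 286.4], 0.67), ([448.3, 301.5], 0.66), ([381.2, 116.3], 0.64), ([375.9, 172.1], 0.59)]
post side [([322.4, 161.2], 0.85), ([339.3, 306.9], 0.84), ([288.1, 150.2], 0.67), ([453.1, 171.1], 0.5)]
post top [([385.4, 119.0], 0.89), ([373.2, 276.4], 0.89), ([458.5, 308.7], 0.72), ([222.3, 292.7], 0.66), ([380.4, 168.3], 0.61)]
nose side [([300.7, 183.7], 0.89), ([323.6, 287.0], 0.66), ([288.7, 143.5], 0.6)]
nose top [([343.2, 163.9], 0.69), ([404.5, 97.5], 0.67), ([401.9, 291.6], 0.67), ([243.3, 210.6], 0.65), ([423.1, 331.7], 0.62)]
fixture side []
fixture top [([242.2, 206.3], 0.59)]
mouth side []
mouth top [([242.9, 210.7], 0.66)]
roller side [([275.8, 259.3], 0.59)]
roller top []
sled_terracotta side [([362.2, 182.9], 0.58)]
sled_terracotta top [([391.8, 215.4], 0.69)]
```

View pics/tc.png

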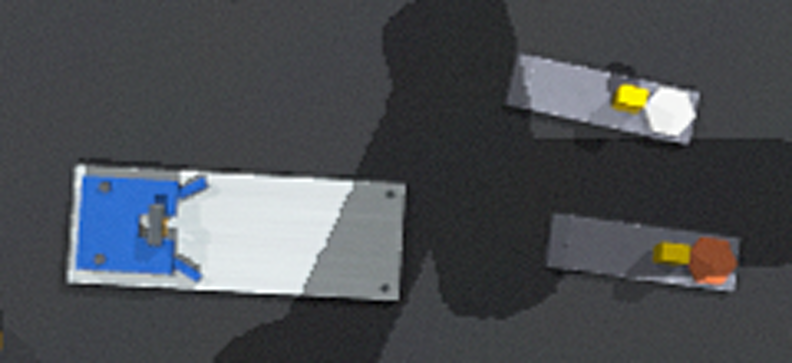

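View pics/sc.png

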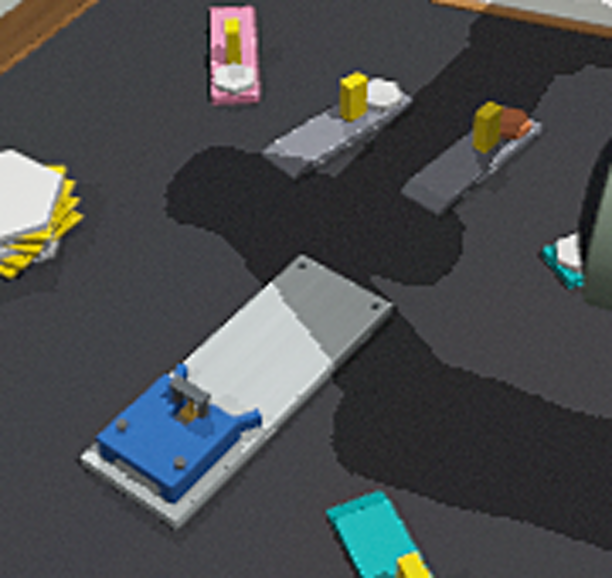

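```bash
python3 - <<'E'
from h import *
F={n:grab_frame(n) for n in("side","top")}
print(tri(F["top"],(380.4,168.3),F["side"],(322.4,161.2)), tri(F["top"],(343.2,163.9),F["side"],(300.7,183.7)))
def crop(n,x0,y0,w,h,k,o):
    im=cv2.resize(F[n]["img"][y0:y0+h,x0:x0+w,::-1],None,fx=k,fy=k,interpolation=cv2.INTER_CUBIC)
    im=cv2.convertScaleAbs(im,alpha=1.5,beta=20)
    for i in range(0,w,10):cv2.putText(im,str(x0+i),(i*k,8),0,.3,(0,255,0));cv2.line(im,(i*k,0),(i*k,h*k),(0,90,0),1)
    for i in range(0,h,10):cv2.putText(im,str(y0+i),(0,i*k+8),0,.3,(0,255,0));cv2.line(im,(0,i*k),(w*k,i*k),(0,90,0),1)
    cv2.imwrite(o,im)
crop("top",338,145,74,50,10,"pics/a.png")
crop("side",293,145,60,50,12,"pics/b.png")
crop("top",203,180,116,58,6,"pics/c.png")
crop("side",236,206,108,94,6,"pics/d.png")
E
```

```text
(array([ 0.60475923, -0.23175707,  0.05960463]), np.float64(0.005484703895101614)) (array([ 0.62387666, -0.13308502,  0.02483326]), np.float64(0.005412158284381944))
```

View pics/a.png

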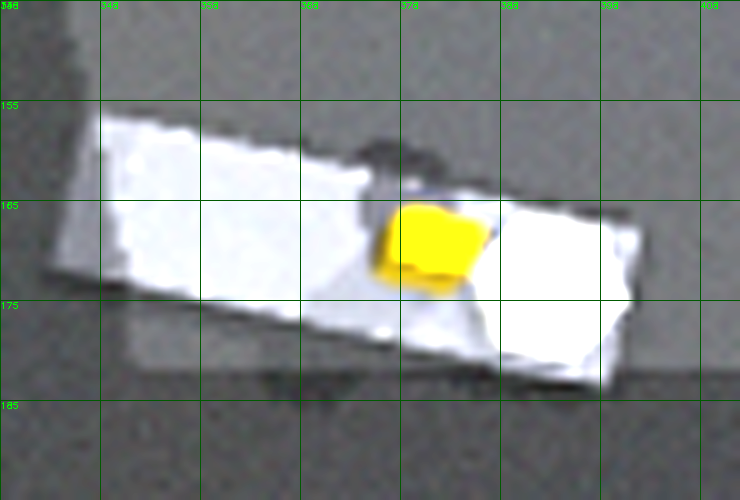

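View pics/b.png

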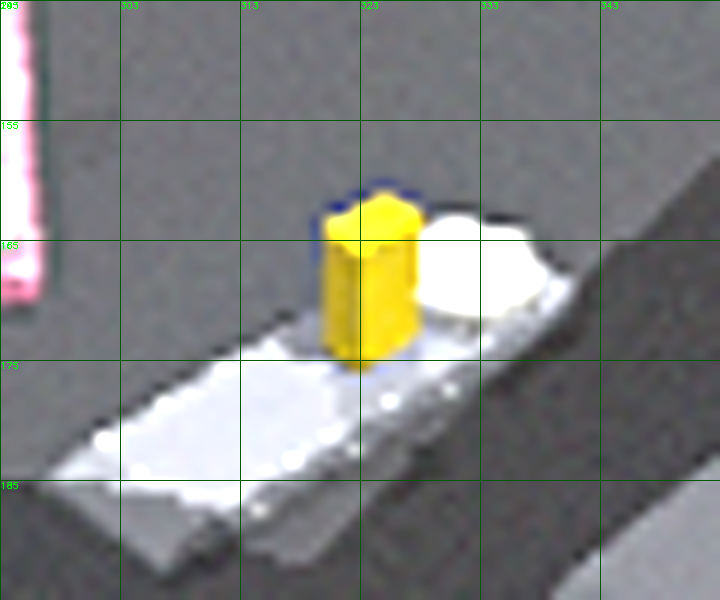

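View pics/c.png

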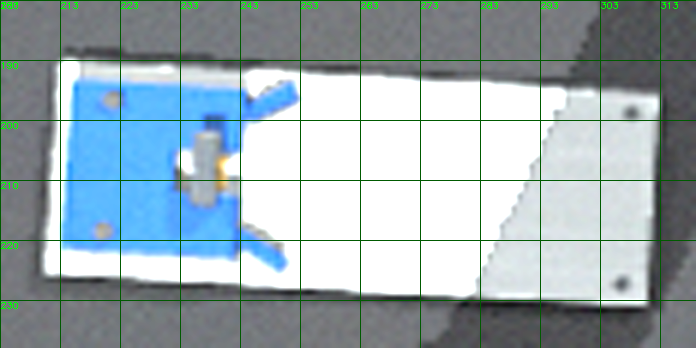

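View pics/d.png

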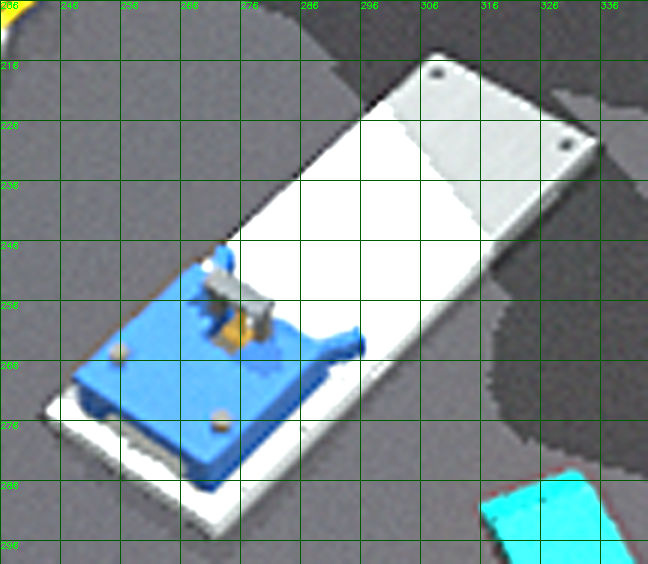

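```bash
cat > fit.py <<'E'
from h import *
from scipy.optimize import least_squares
from scipy.spatial.transform import Rotation as R
def fit(F,obs,x0,free6=False):
    def X(p,m):
        return R.from_euler("zyx",[p[3],p[4],p[5]]).apply(m)+p[:3]
    def res(p):
        r=[]
        for n,m,uv in obs: r+=list(proj(F[n],X(p,m)+(np.r_[p[6:9]] if n=="side" else 0))-uv)
        r+=list(np.array(p[6:9])/0.003)
        r+=list(np.array(p[4:6])/(0.03 if free6 else 1e-4))
        return r
    s=least_squares(res,list(x0)+[0]*5,loss="soft_l1",x_scale=[.01,.01,.01,.05,.05,.05,.01,.01,.01]); return s.x,np.round(np.array(res(s.x))[:2*len(obs)].reshape(-1,2),1)
E
python3 - <<'E'
from fit import *
F={n:grab_frame(n) for n in("side","top")}
fx=[("top",(90,-50,12),(213,189.7)),("top",(-190,-50,12),(313,195.8)),("top",(-190,50,12),(311.3,231.3)),("top",(90,50,12),(210.2,225.8)),
("side",(-190,-50,12),(308.8,214.7)),("side",(-190,50,12),(336,229.3)),("side",(90,50,12),(271.8,294)),("side",(90,-50,12),(243.5,274.7))]
sl=[("top",(-60,-23,10),(402,167.8)),("top",(-60,23,10),(398.8,183.5)),("top",(100,-23,0),(347.3,156.2)),("top",(100,23,0),(343,172)),("top",(0,0,54),(381.7,169.3)),
("side",(-60,23,10),(340.9,168.3)),("side",(100,23,0),(306.75,192.5)),("side",(100,-23,2),(296.75,185)),("side",(86,23,10),(311.75,187.5)),("side",(86,-23,10),(301.3,181.7)),("side",(0,0,54),(324.25,163.5))]
c=lambda o:[(n,np.array(m)/1000,np.array(u)) for n,m,u in o]
for nm,o,x0 in(("fix",fx,(.43,.12,0,1.57)),("sled",sl,(.6,-.23,.01,1.57))):
  for f6 in(0,1):
    p,r=fit(F,c(o),x0,f6);print(nm,np.round(p,4).tolist());print(r.tolist())
E
```

```text
fix [0.4992, 0.1462, -0.0042, 1.4973, 0.0, -0.0, 0.0006, 0.0027, -0.0004]
[[0.2, 0.3], [-0.6, -0.1], [-0.9, -0.1], [0.4, -0.3], [0.1, 0.1], [-0.2, 0.3], [0.2, -0.4], [0.4, -0.4]]
fix [0.4993, 0.1462, -0.0048, 1.496, 0.0017, -0.0062, 0.0007, 0.0024, -0.0004]
[[0.2, 0.3], [-0.6, -0.1], [-0.9, -0.1], [0.4, -0.3], [0.2, -0.0], [-0.2, 0.1], [0.2, -0.2], [0.4, -0.2]]
sled [0.6025, -0.2392, -0.0057, 1.3377, -0.0, -0.0, 0.0016, 0.0006, 0.0001]
[[-0.1, -0.0], [-0.1, -0.0], [-0.6, 0.2], [0.3, -0.1], [0.3, -0.5], [0.8, 0.2], [0.4, -0.1], [0.9, 0.2], [-1.5, 0.7], [-0.5, -0.3], [0.2, -0.6]]
sled [0.6026, -0.2392, -0.0056, 1.3381, -0.0049, -0.002, 0.0016, 0.0006, 0.0001]
[[-0.1, -0.1], [-0.1, -0.0], [-0.6, 0.2], [0.3, -0.1], [0.3, -0.4], [0.7, 0.2], [0.4, -0.0], [0.9, 0.1], [-1.5, 0.7], [-0.5, -0.3], [0.3, -0.6]]
```

```bash
sed -i 's|r+=list(np.array(p\[6:9\])/0.003)|r+=list(np.array(p[6:9])/0.003); r.append(p[2]/zs)|; s|free6=False):|free6=False,zs=0.0003):|' fit.py
python3 - <<'E'
from fit import *
F={n:grab_frame(n) for n in("side","top")}
fx=[("top",(90,-50,12),(213,189.7)),("top",(-190,-50,12),(313,195.8)),("top",(-190,50,12),(311.3,231.3)),("top",(90,50,12),(210.2,225.8)),
("side",(-190,-50,12),(308.8,214.7)),("side",(-190,50,12),(336,229.3)),("side",(90,50,12),(271.8,294)),("side",(90,-50,12),(243.5,274.7))]
sl=[("top",(-60,-23,10),(402,167.8)),("top",(-60,23,10),(398.8,183.5)),("top",(100,-23,0),(347.3,156.2)),("top",(100,23,0),(343,172)),("top",(0,0,54),(381.7,169.3)),
("side",(-60,23,10),(340.9,168.3)),("side",(100,23,0),(306.75,192.5)),("side",(100,-23,2),(296.75,185)),("side",(0,0,54),(324.25,163.5))]
c=lambda o:[(n,np.array(m)/1000,np.array(u)) for n,m,u in o]
for nm,o,x0 in(("fix",fx,(.43,.12,0,1.57)),("sled",sl,(.6,-.23,.01,1.57))):
  for cams in("top","side","topside"):
    p,r=fit(F,[q for q in c(o) if q[0] in cams],x0);print(nm,cams,np.round(p,4).tolist());print(r.tolist())
E
```

```text
fix top [0.4988, 0.1452, 0.0, 1.4967, -0.0, 0.0, 0.0, 0.0, 0.0]
[[0.2, 0.3], [-0.2, -0.1], [-0.5, 0.0], [0.4, -0.2]]
fix side [0.4973, 0.1525, 0.0, 1.4994, 0.0, -0.0, 0.0, 0.0, 0.0002]
[[0.0, -0.0], [-0.2, 0.2], [0.1, -0.0], [0.1, -0.1]]
fix topside [0.4987, 0.1458, -0.0, 1.4977, 0.0, -0.0, -0.0002, 0.0048, -0.0015]
[[-0.0, 0.4], [-0.4, -0.1], [-0.7, -0.0], [0.2, -0.1], [0.1, -0.1], [-0.1, 0.1], [0.1, -0.4], [0.2, -0.4]]
sled top [0.6014, -0.2385, -0.0, 1.3341, -0.0, -0.0, 0.0, 0.0, 0.0]
[[0.0, 0.2], [-0.1, 0.2], [-0.7, 0.1], [0.2, -0.1], [0.4, -0.4]]
sled side [0.6022, -0.2321, -0.0, 1.3408, -0.0, 0.0, 0.0, 0.0, -0.0001]
[[0.3, 0.2], [-0.2, 0.1], [0.3, 0.3], [-0.3, -0.7]]
sled topside [0.6016, -0.238, -0.0, 1.3352, -0.0, -0.0, 0.0013, 0.0032, -0.0017]
[[-0.1, 0.1], [-0.2, 0.1], [-0.8, 0.1], [0.1, -0.1], [0.2, -0.4], [0.6, 0.1], [-0.1, -0.2], [0.5, 0.0], [-0.0, -0.8]]
```

```bash
cat >> h.py <<'E'
from scipy.spatial.transform import Rotation as R
def rv(yaw,flip=0):
    s=-1 if flip else 1
    xt=s*np.array([-np.sin(yaw),np.cos(yaw),0]);zt=np.array([0,0,-1.]);return R.from_matrix(np.c_[xt,np.cross(zt,xt),zt]).as_rotvec()
E
python3 - <<'E'
from h import *
for fl in(0,1):
  for p,y in(((.6018,-.236,.2),1.336),((.49,.02,.1),1.498),((.495,.10,.1),1.498)):
    print(fl,ik(np.array(p),rv(y,fl)))
E
```

```text
0 [-0.48783207  0.52594864  0.03613792  1.08098561  0.         -1.82383207]
0 [-0.10985462  0.35405759 -0.52893767  0.68780106  0.         -1.60785462]
0 [ 0.05307379  0.37726745 -0.49189888  0.70162999  0.         -1.44492621]
1 [-0.48783207  0.52594864  0.03613792  1.08098561  0.          1.31776058]
1 [-1.09854616e-01  3.54057588e-01 -5.28937675e-01  6.87801064e-01
  4.44089210e-16  1.53373804e+00]
1 [ 5.30737853e-02  3.77267450e-01 -4.91898883e-01  7.01629994e-01
  4.44089210e-16  1.69666644e+00]
```

```bash
python3 - <<'E'
from h import *
r=rv(1.336,1)
movep(np.array((.6018,-.236,.16)),r)
f=grab_frame("top");g=grab_frame("side")
cv2.imwrite("pics/t1.png",cv2.resize(f["img"][100:260,280:460,::-1],None,fx=3,fy=3));cv2.imwrite("pics/s1.png",cv2.resize(g["img"][80:240,240:420,::-1],None,fx=3,fy=3))
print(get_state()["clock"],get_state()["position"])
E
```

```text
3.1583 [ 0.60134789 -0.23728001  0.1602939 ]
```

View pics/t1.png

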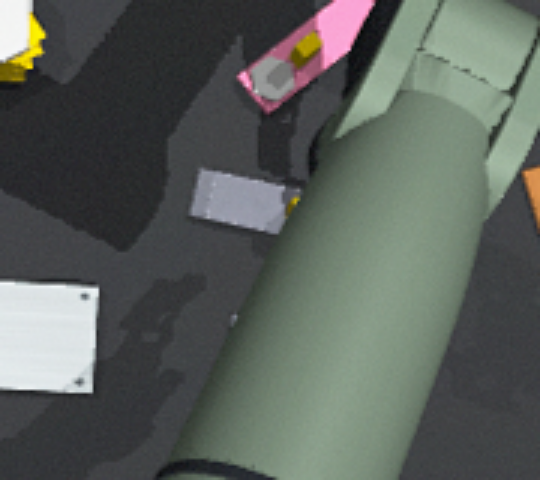

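View pics/s1.png

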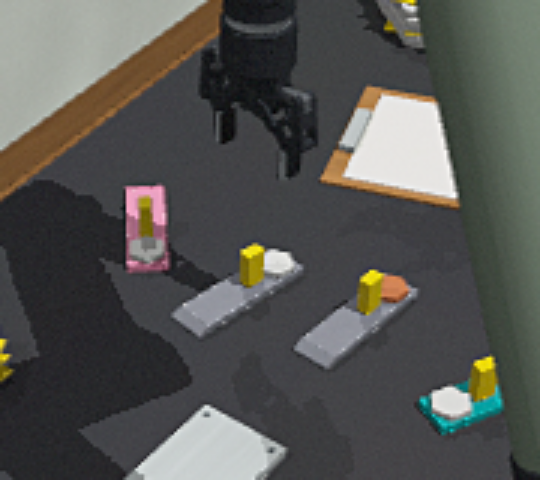

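The side view shows the gripper straddling the yellow post with the white tile behind it. In the crop the post is at (251,262) and the fingertips at (224,140) and (288,175). I'll descend partway and check again.

```bash
python3 - <<'E'
from h import *
print(move_l(np.array((.6018,-.2365,.066)),0.1,until_force=6))
g=grab_frame("side")
cv2.imwrite("pics/s2.png",cv2.resize(g["img"][110:220,260:400,::-1],None,fx=5,fy=5,interpolation=2))
print(get_state()["clock"],get_state()["position"])
E
```

```text
False
4.3 [ 0.60245596 -0.2368384   0.06691097]
```

View pics/s2.png

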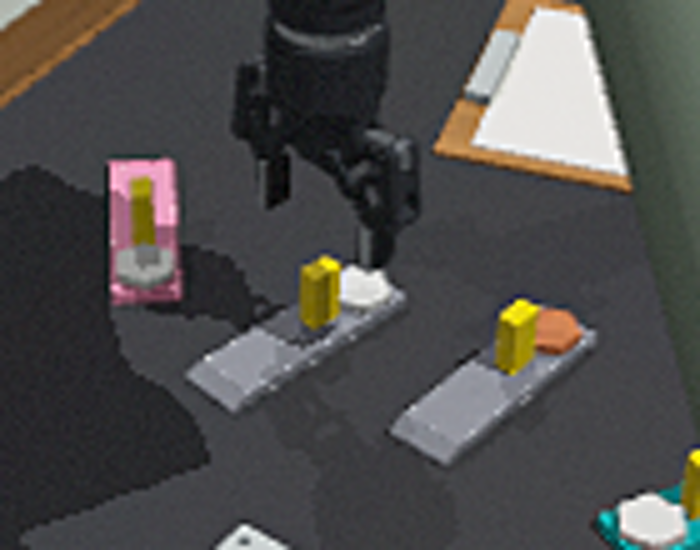

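```bash
python3 - <<'E'
from h import *
g=grab_frame("side")
for X in((.6025,-.2368,.08),(.6025,-.2368,.067),(.6018,-.236,.054)):
  for dy in(0,.006): print(X,dy,proj(g,np.array(X)+[0,dy,0]))
E
```

```text
(0.6025, -0.2368, 0.08) 0 [324.72272713 155.74709083]
(0.6025, -0.2368, 0.08) 0.006 [323.72846385 156.69815903]
(0.6025, -0.2368, 0.067) 0 [324.672409   158.91244614]
(0.6025, -0.2368, 0.067) 0.006 [323.68425795 159.865664  ]
(0.6018, -0.236, 0.054) 0 [324.67174233 162.23828372]
(0.6018, -0.236, 0.054) 0.006 [323.68922581 163.19454742]
```

```bash
python3 - <<'E'
from h import *
print(move_l(np.array((.6018,-.235,.0215)),0.08,until_force=6))
print(get_state()["position"],get_state()["contact_force"])
grab(35); sleep(.3)
s=get_state();print(s["clock"],s["position"],s["contact_force"],s["finger_gap"]*85)
print(move_l(np.array((.6018,-.235,.10)),0.1))
s=get_state();print(s["clock"],s["position"],s["contact_force"],s["wrist_torque"],s["finger_gap"]*85)
for n in("top","side"):
    g=grab_frame(n)
    cv2.imwrite(f"pics/{n}3.png",cv2.resize(g["img"][100:230,250:430,::-1],None,fx=4,fy=4,interpolation=2))
E
```

```text
False
[ 0.60180069 -0.23502569  0.02128888] [-0.2375612  -0.02589784  0.53675834]
5.9917 [ 0.60221119 -0.23516857  0.02186432] [1.46108005 0.47887274 3.35698701] 15.526902921114413
False
6.925 [ 0.60118103 -0.23468078  0.09918768] [-0.28296054  0.35909052 -3.23067737] [-0.05057489 -0.04744679 -0.00366601] 15.488007616114416
```

View pics/side3.png

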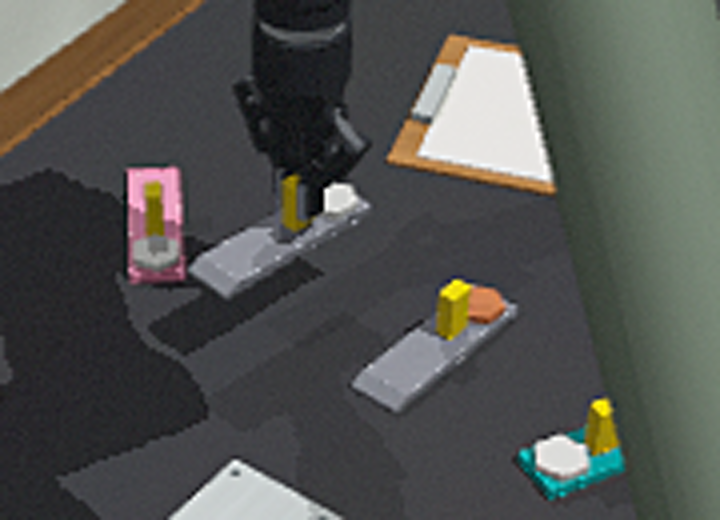

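Sled is gripped and held level (crop: post at (292,205), tile at (340,197)). The pads sit about 5 mm towards the rear of the post. Now I'll carry it to the bed.

```bash
cat >> h.py <<'E'
FO=np.array([.4987,.149,0]);FY=1.4977
def fx2w(x,y,z,yaw=None):
    u=np.array([np.cos(FY),np.sin(FY),0]);v=np.array([-np.sin(FY),np.cos(FY),0]);return FO+u*x+v*y+np.array([0,0,z])
def w2fx(p):
    u=np.array([np.cos(FY),np.sin(FY),0]);v=np.array([-np.sin(FY),np.cos(FY),0]);d=np.array(p)-FO;return np.array([d@u,d@v,d[2]])
E
python3 - <<'E'
from h import *
r=rv(FY,1)
move_l(fx2w(-.136,0,.12),0.2,rot=r)
move_l(fx2w(-.136,0,.047),0.1)
sleep(.2)
s=get_state();print(s["clock"],w2fx(s["position"]),s["contact_force"])
for n in("top","side"):
    g=grab_frame(n)
    a=g["img"][160:260,190:350] if n=="top" else g["img"][160:300,230:380]
    cv2.imwrite(f"pics/{n}4.png",cv2.resize(a[:,:,::-1],None,fx=4,fy=4,interpolation=2))
E
```

```text
9.625 [-0.13603511 -0.00060911  0.04765889] [ 1.10098111  0.28177322 -2.67392658]
```

View pics/side4.png

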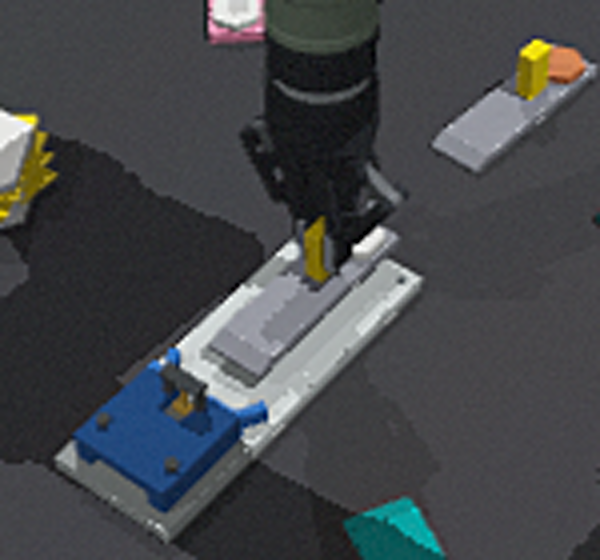

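View pics/top4.png

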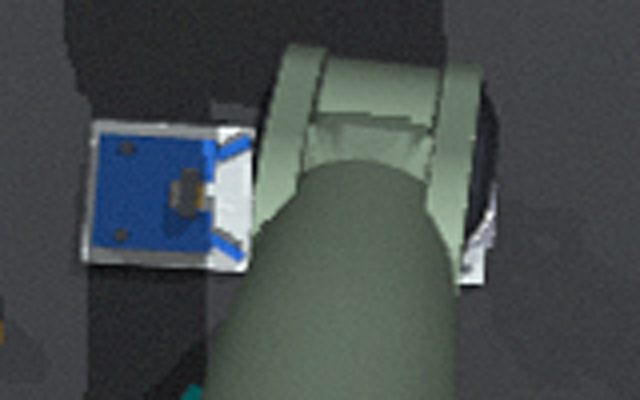

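```bash
python3 - <<'E'
from h import *
print(move_l(fx2w(-.136,0,.031),0.02,until_force=2.5))
s=get_state();print(s["clock"],w2fx(s["position"]),s["contact_force"],s["wrist_torque"])
sleep(.1)
let_go(); sleep(.2)
s=get_state();print(s["clock"],w2fx(s["position"]),s["contact_force"])
g=grab_frame("side")
a=g["img"][190:300,240:350]
cv2.imwrite(f"pics/side5.png",cv2.resize(a[:,:,::-1],None,fx=5.4,fy=5.4,interpolation=2))
E
```

```text
True
10.3667 [-0.1360023   0.00022867  0.03383151] [-0.09117953  0.31174535  4.53175553] [ 0.00518038  0.1406848  -0.02114022]
11.3417 [-0.1359954   0.00125657  0.03314176] [-0.03880805  0.20220801  0.06590905]
```

View pics/side5.png

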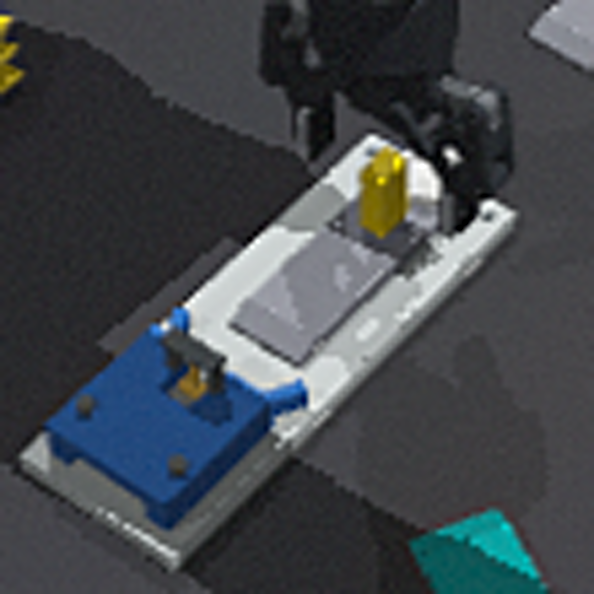

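The sled lies flat on the bed with its nose ahead of the guides (crop nose at (265,340)). I'll back the arm off so both views are clear and measure the alignment.

```bash
python3 - <<'E'
from h import *
move_l(fx2w(-.136,0,.13),0.15)
move_l(np.array((.5,-.22,.2)),0.3)
for n,x0,y0,w,h,k in(("top",203,180,120,60,6),("side",236,206,108,94,6)):
    g=grab_frame(n)
    im=cv2.resize(g["img"][y0:y0+h,x0:x0+w,::-1],None,fx=k,fy=k,interpolation=cv2.INTER_CUBIC)
    cv2.imwrite(f"pics/{n}6.png",im)
print(get_state()["clock"])
E
```

```text
13.25
```

View pics/top6.png

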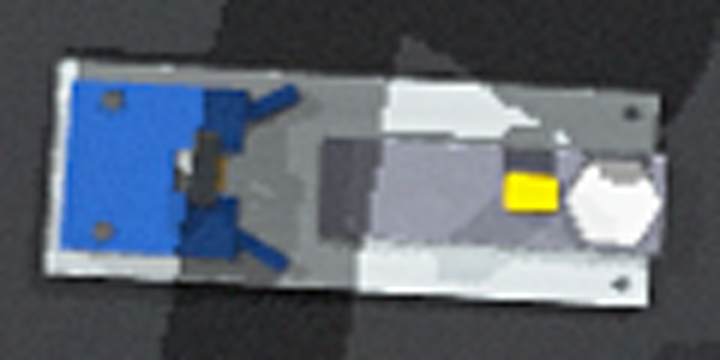

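View pics/side6.png

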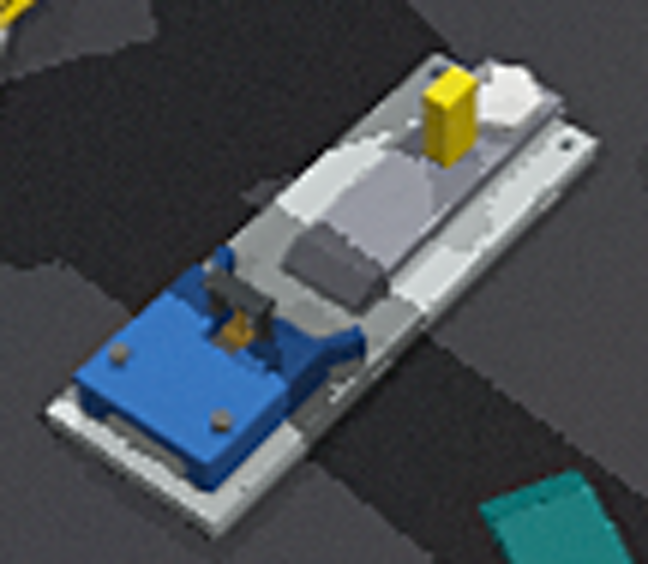

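```bash
python3 - <<'E'
from fit import *
F={n:grab_frame(n) for n in("side","top")}
sl=[("top",(-60,-23,22),(313.8,205.3)),("top",(-60,23,22),(313,222.2)),("top",(100,-23,12),(256.7,203)),("top",(100,23,12),(256,219.7)),("top",(0,0,66),(291.5,212.2)),
("side",(-60,23,22),(329.3,222.7)),("side",(100,23,12),(296.3,258)),("side",(100,-23,14),(283.2,250.7)),("side",(0,0,66),(311.3,220.5))]
c=lambda o:[(n,np.array(m)/1000,np.array(u)) for n,m,u in o]
ref={"top":(.4988,.1452,1.4967),"side":(.4973,.1525,1.4994)}
for cam in("top","side"):
    p,r=fit(F,[q for q in c(sl) if q[0]==cam],(.49,.02,0,1.5));print(cam,np.round(p[:4],4).tolist(),r.tolist())
    o=ref[cam];d=p[:2]-o[:2];cs,sn=np.cos(o[2]),np.sin(o[2]);print(" rel",d@[cs,sn],d@[-sn,cs],p[3]-o[2])
E
```

```text
top [0.4869, 0.0111, 0.0, 1.5083] [[0.0, 0.3], [0.1, -0.1], [0.1, 0.2], [-0.1, -0.1], [-0.1, -0.3]]
 rel -0.13463248074952588 0.00196966486815927 0.011632957714944547
side [0.4858, 0.0174, -0.0, 1.5175] [[0.5, -0.6], [-0.2, 0.8], [-0.1, -0.0], [-0.2, -0.2]]
 rel -0.13553557006334285 0.001859040913227095 0.01811887468994322
```

Measured relative to the bed, the sled is at x −135 mm, y +1.9 mm, yaw +0.013 rad, with both cameras agreeing. I'll regrip it there, correct to the centreline, then slide it in.

```bash
cat >> h.py <<'E'
def F_fx(s):
    c=s["contact_force"];return w2fx(np.array(c)+FO)
def show(t=""):
    s=get_state();print(t,round(s["clock"],2),"pos",np.round(w2fx(s["position"])*1000,2),"F",np.round(F_fx(s),2),"T",np.round(s["wrist_torque"],2));return s
E
python3 - <<'E'
from h import *
r=rv(FY+.013,1)
move_l(fx2w(-.135,.0015,.13),0.3,rot=r)
move_l(fx2w(-.135,.0015,.06),0.15)
print(move_l(fx2w(-.135,.0015,.0345),0.05,until_force=5))
show("pre")
grab(25);sleep(.3);s=show("grip");print(s["finger_gap"]*85)
print(move_l(fx2w(-.132,-.0003,.0345),0.02,rot=rv(FY,1),until_force=10));sleep(.2);show("centred")
print(move_l(fx2w(-.115,-.0003,.0345),0.02,until_force=8));sleep(.2);show()
g=grab_frame("side");a=g["img"][190:300,240:350]
cv2.imwrite(f"pics/side7.png",cv2.resize(a[:,:,::-1],None,fx=5.4,fy=5.4,interpolation=2))
E
```

```text
False
pre 15.59 pos [-134.95    1.63   34.33] F [ 0.18 -0.48  0.42] T [-0.01  0.06 -0.03]
grip 16.52 pos [-135.      1.21   34.61] F [-0.07 -1.49  1.03] T [-0.   -0.14 -0.04]
15.369635693223529
False
centred 17.05 pos [-1.3227e+02  2.0000e-02  3.4600e+01] F [-2.36  0.95  5.94] T [-0.53  0.48 -0.12]
False
 18.25 pos [-114.74   -0.49   34.6 ] F [-2.28 -0.82  5.14] T [-0.64  0.14  0.1 ]
```

View pics/side7.png

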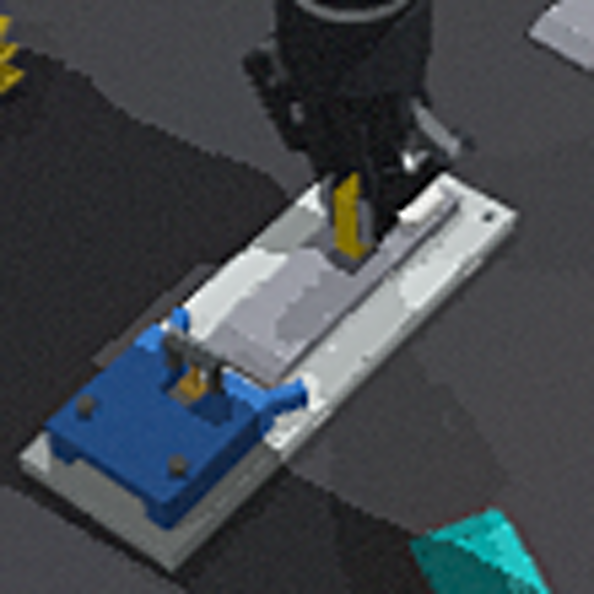

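Nose is between the guides and straight. Now stepping it in with force logging.

```bash
python3 - <<'E'
from h import *
x=-.1147
while x<-.0755:
    x+=.004
    h=move_l(fx2w(x,-.0003,.0348),0.02,until_force=9)
    s=show(str(h))
    if h or F_fx(s)[0]<-13: break
E
```

```text
False 18.67 pos [-1.0993e+02  1.0000e-02  3.4610e+01] F [-0.31 -0.83  2.1 ] T [-0.18  0.06 -0.03]
False 19.02 pos [-1.0619e+02 -1.0000e-02  3.4630e+01] F [-0.51 -0.16 -0.17] T [-0.15  0.11  0.05]
False 19.37 pos [-1.0217e+02 -6.0000e-02  3.4640e+01] F [ 0.07  0.27 -0.73] T [ 0.03  0.07 -0.04]
False 19.72 pos [-98.4   -0.1   34.66] F [-0.19  0.2  -2.7 ] T [-0.07  0.06  0.01]
False 20.07 pos [-94.58  -0.21  34.73] F [ 0.61 -0.16 -2.02] T [ 0.   -0.06 -0.06]
False 20.42 pos [-90.58  -0.3   34.79] F [ 0.14  0.79 -2.64] T [-0.02  0.    0.1 ]
False 20.77 pos [-86.58  -0.29  34.79] F [ 0.52 -0.94 -2.86] T [-0.06 -0.01 -0.07]
False 21.12 pos [-82.57  -0.28  34.79] F [ 0.22  0.5  -2.15] T [-0.04  0.02  0.04]
False 21.47 pos [-79.18  -0.38  34.84] F [-4.89 -0.11 -2.33] T [-0.74  0.05  0.02]
False 21.82 pos [-74.98  -0.41  34.81] F [-4.35 -0.97 -2.38] T [-0.97  0.04  0.  ]
```

```bash
python3 - <<'E'
from h import *
x=-.0748;last=[]
while x<-.036:
    x+=.0015
    h=move_l(fx2w(x,-.0003,.0346),0.01,until_force=6)
    s=show(f"{x*1000:.1f} {h}")
    f=F_fx(s)[0]
    if h or f<-11: break
E
```

```text
-73.3 False 22.11 pos [-73.3   -0.41  34.67] F [-3.48  0.04 -1.17] T [-0.85  0.09  0.01]
-71.8 False 22.41 pos [-71.48  -0.36  34.64] F [-3.04 -0.67 -2.04] T [-0.6   0.03  0.  ]
-70.3 False 22.71 pos [-70.12  -0.31  34.62] F [-3.05 -0.04 -0.98] T [-0.7   0.06  0.1 ]
-68.8 False 23.01 pos [-68.76  -0.32  34.63] F [-4.4  -0.77 -1.5 ] T [-0.81  0.06 -0.02]
-67.3 False 23.31 pos [-67.36  -0.32  34.63] F [-4.13  0.5   0.45] T [-0.94  0.13  0.02]
-65.8 False 23.61 pos [-65.95  -0.32  34.62] F [-4.21  0.02  0.77] T [-1.03  0.12  0.  ]
-64.3 False 23.91 pos [-65.1   -0.34  34.68] F [-7.12  0.39  0.97] T [-1.34  0.21  0.05]
-62.8 True 24.12 pos [-65.27  -0.36  34.61] F [-0.97 -0.6   1.76] T [ 0.08 -0.14 -0.04]
```

A firm rise shows at x ≈ −65 mm (nose about 35 mm in), which fits the stop. I'll confirm with a gentle held push in small steps.

```bash
python3 - <<'E'
from h import *
x=-.0653
while x<-.060:
    x+=.0004
    move_l(fx2w(x,-.0003,.0346),0.005,until_force=9);sleep(.08)
    f=np.mean([F_fx(get_state())[0] for _ in range(3)])
    s=show(f"{x*1000:.1f}")
    if F_fx(s)[0]<-10.5: break
sleep(.4); show("held")
E
```

```text
-64.9 24.73 pos [-65.31  -0.39  34.66] F [-5.18  0.41  2.9 ] T [-0.67 -0.03 -0.06]
-64.5 25.06 pos [-65.3   -0.4   34.63] F [-5.97 -0.56  3.08] T [-0.91 -0.09  0.01]
-64.1 25.39 pos [-65.27  -0.41  34.68] F [-7.83  0.59  4.84] T [-1.14 -0.04  0.02]
-63.7 25.73 pos [-65.24  -0.44  34.75] F [-8.47  0.05  5.49] T [-1.34  0.06  0.04]
-63.3 26.06 pos [-65.24  -0.39  34.76] F [-9.5  -0.33  5.66] T [-1.59  0.12 -0.01]
-62.9 26.39 pos [-65.23  -0.46  34.79] F [-11.24   0.09   5.39] T [-1.82  0.17  0.06]
held 26.79 pos [-65.22  -0.44  34.77] F [-11.3    0.15   5.28] T [-1.82  0.12 -0.02]
```

```bash
python3 - <<'E'
from h import *
x=-.0629
while x<-.060:
    x+=.0004
    move_l(fx2w(x,-.0003,.0346),0.005,until_force=6);sleep(.08)
    s=show(f"{x*1000:.1f}")
    if F_fx(s)[0]<-13.3: break
sleep(.3);show("held")
move_l(fx2w(-.0645,-.0004,.0347),0.005);sleep(.2);show("unloaded")
let_go();sleep(.2);show("open")
move_l(fx2w(-.0645,-.0004,.14),0.1)
move_l(np.array((.5,-.22,.2)),0.3)
for n,x0,y0,w,h,k in(("top",203,180,120,60,6),("side",236,206,108,94,6)):
    g=grab_frame(n)
    cv2.imwrite(f"pics/{n}8.png",cv2.resize(g["img"][y0:y0+h,x0:x0+w,::-1],None,fx=k,fy=k,interpolation=cv2.INTER_CUBIC))
show()
E
```

```text
-62.5 27.12 pos [-65.16  -0.46  34.84] F [-12.29  -0.16   5.97] T [-2.02  0.17  0.04]
-62.1 27.46 pos [-65.17  -0.43  34.84] F [-13.49   0.27   6.35] T [-2.23  0.19  0.05]
held 27.76 pos [-65.2   -0.41  34.83] F [-13.59   0.51   5.79] T [-2.24  0.18  0.02]
unloaded 28.59 pos [-65.25  -0.42  34.59] F [-5.24 -0.9   1.51] T [-0.94 -0.15 -0.13]
open 29.47 pos [-64.5   -0.42  34.73] F [-0.06 -0.32  0.6 ] T [-0.03 -0.01 -0.01]
 31.95 pos [-366.23  -27.87  199.59] F [0.18 0.35 0.81] T [ 0.04 -0.02  0.04]
```

View pics/top8.png

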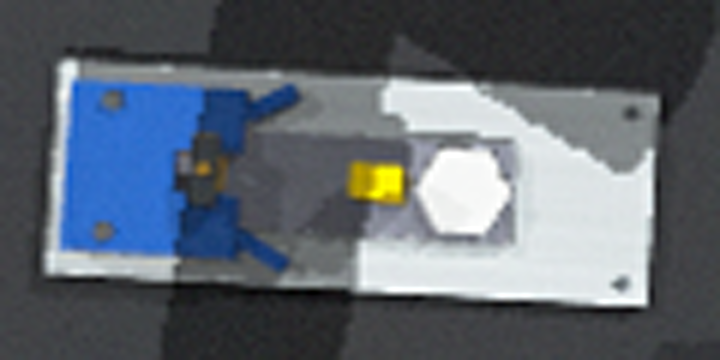

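View pics/side8.png

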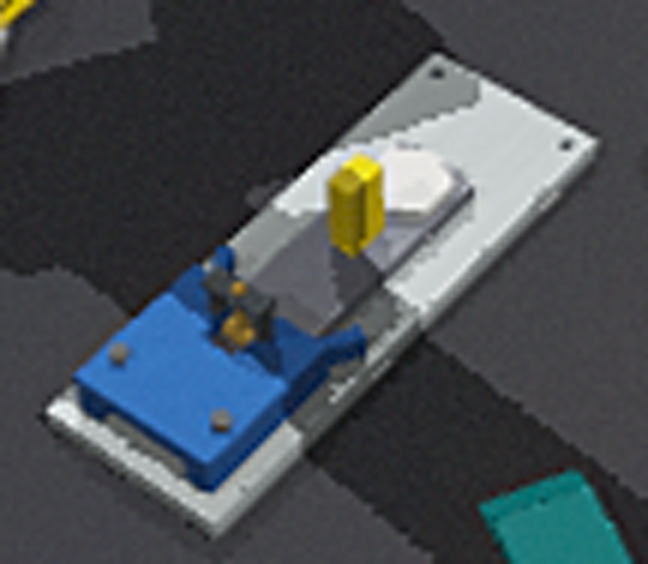

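The top view shows the sled straight and central. The tile is at crop (463,190), the post at (378,183), and the nose is under the overhang with the roller lifted. A rear-edge shift of about 24.5 px puts it near x −66 mm, matching the arm reading of −65 mm. I'm handing in.

```bash
python3 - <<'E'
from h import *
sign_off()
E
```

```text
the job is handed in; nothing more can be done
```

The white-tile sled is seated in the pocket against what I judge to be the hidden stop. The gripper is open and clear of it, and I handed the job in at about 32 s of the 72 s allowed.

**What I did:** I gripped the sled by its post and set it flat on the bed in front of the guides. I then measured it with both cameras: it was 1.9 mm off centre and turned about 0.013 rad. I gripped it again, corrected that, and slid it in with force limits.

**Stop:**
- The clamp roller gave about 3–5 N of drag.
- At sled x ≈ −65 mm (nose about 35 mm in) the push became hard.
- From 5 to 13.6 N the arm moved only about 0.1 mm, with almost no sideways force. That fits the stop rather than a jam.
- The highest push I read was 13.6 N, with up to about 6 N downward.

**Last checks:** After release, the top picture puts the sled at about −66 mm, which agrees with the arm. It looks straight and central, with the roller lifted. The terracotta sled, tile stack and weight were not touched.

**Disagreements and gaps:**
- The two cameras differed by about 6–7 mm along y, which is the sliding direction. I therefore measured the sled relative to the bed within each view.
- The first grip was about 5 mm behind the post's centre, which did no harm.
- The seat pin and load limiter could not be read, so "fully home" rests on force and position alone.

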